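# Turn the slide holder over on the slide warmer

### The job

The aluminium slide holder is drying face down on the slide warmer. It is hot, so keep the gripper off it: take the flat spatula from the blue tray, slide the blade under an edge of the holder and tip it over, so that it lies face up, flat and wholly on the black heated plate. Then lay the spatula gently back, flat in its tray, and leave everything else where it is.

Things in the scene. Friction and masses are not known exactly. Their poses are not given: they have to be found in the camera images.
- holder: Hot aluminium slide holder, loose, flat, 128 x 86 mm, 12 mm thick in all, 140 g, face down near the warmer's -y end. Origin: middle of the face, level with the tips of its feet; x along the 128 mm, y along the 86 mm (roughly the warmer's y), z from the pocketed face to the plain back: up at the start, down once it is face up. Tipped past upright, it falls onto its back by itself.
- holder_edge (a point): Middle of the holder's long edge nearer the tray (holder x = 0, y = -43 mm, z = 6 mm), at the frame's face. Four feet (9 mm round, 6 mm high, at holder x = +-57, y = +-36 mm) keep the frame 6 mm above the heated plate while it is face down: a gap 105 mm wide between the feet for the spatula. Ribs along y, flush with the edge, part 3 mm deep slide pockets.
- warmer: Slide warmer standing fixed on the bench: white housing 226 x 406 mm, 50 mm high to the top of the flat black heated plate (220 x 400 mm, no rim). Origin: centre of its underside; x across the 220 mm (controls on the -x front), y along the 400 mm, z up. 40 to 70 mm of plate is bare between its -y end (nearer the tray) and the holder; beyond the holder it is bare as far as the dishes.
- warmer_top (a point): Centre of the heated plate's top face (50 mm above the bench).
- spatula: Flat steel spatula, 220 mm long, 120 g, lying flat in the tray, blade towards the tray's +x. Origin: underside at the joint of blade and handle; x towards the tip, y across, z up. Blade: flat, 2 mm thick, 70 mm wide, x = 0 to 100 mm, underside at z = 0. Handle: black plastic, straight, 18 mm wide, 20 mm high (z = 0 to 20 mm), x = -4 to -120 mm.
- spatula_tip (a point): Middle of the blade's front edge, at its underside.
- spatula_grip (a point): A good place to hold the handle: its middle in width and height (10 mm above the spatula's underside), 34 mm behind the joint, 134 mm behind the tip.
- tray: Fixed shallow blue plastic instrument tray, 270 x 160 mm outside, walls 16 mm high and 3 mm thick, floor 3 mm thick. Origin: centre of its underside; x along the 270 mm, y across. The spatula lies lengthways in it, blade towards +x.
- dish_a: Closed glass dish, 58 mm across, 13 mm high, on the warmer's far (+y) end; loose, to be left alone. Origin: centre of its underside.
- dish_b: A second dish like dish_a, beside it.
- bottle: Amber bottle, 72 mm across, 170 mm high, on the bench beyond the warmer's left end or left front corner; to be left alone. Origin: centre of its underside.
- jar: Clear jar with white lid, 68 mm across, 90 mm high, in the same corner; to be left alone. Origin: centre of its underside.
- beaker: Glass beaker, 68 mm across, 90 mm high, in the same corner; to be left alone. Origin: centre of its underside.
There are look-alikes about, which are no part of the job. There is more than one size of the holder; the job needs the larger.

How it is judged:
On the way, in this order (a step that is already met when the one before it is completed fails the run):
1. the spatula is lifted out of the tray (height (world z) of spatula above 0.04 m and contact force between the fingers and spatula above 1 N), for 0.2 s.
2. the spatula lifts one edge of the holder, the other resting on the heated plate (angle between holder's own z axis and vertical between 0.35 and 1.7 rad and contact force between spatula and holder above 0.1 N and contact force between holder and warmer above 0.05 N), for 0.1 s.
3. the holder lies face up and flat on the heated plate (angle between holder's own z axis and vertical above 3.07 rad and z of holder in the frame of warmer between 0.058 and 0.067 m and linear speed of holder below 0.03 m/s), for 0.3 s.
At the end, for the whole second after the job is handed in: The holder lies face up and flat (within 4 degrees) on the heated plate, its centre within 50 mm of the plate's middle line lengthways and within 155 mm of its middle towards the ends; the spatula lies flat (within 3.5 degrees) on the floor of the tray, within its walls; both at rest (angle between holder's own z axis and vertical above 3.07 rad and z of holder in the frame of warmer between 0.058 and 0.067 m and x of holder in the frame of warmer between -0.05 and 0.05 m and y of holder in the frame of warmer between -0.155 and 0.155 m and linear speed of each of holder, spatula below 0.02 m/s and z of spatula in the frame of tray below 0.012 m and angle between spatula's own z axis and vertical below 0.06 rad and x of spatula_tip in the frame of tray between -0.14 and 0.14 m and y of spatula_tip in the frame of tray between -0.08 and 0.08 m and x of spatula_grip in the frame of tray between -0.14 and 0.14 m and y of spatula_grip in the frame of tray between -0.08 and 0.08 m); the robot touches nothing.
It fails at once if the gripper or arm touches the hot holder (contact force between any of the fingers, the arm and holder above 0.3 N).
It fails at once if the spatula is dropped or thrown (contact force between the fingers and spatula below 0.02 N and linear speed of spatula above 0.6 m/s).
It fails at once if a dish on the warmer is pushed more than 15 mm (distance of any of dish_a, dish_b from where it was at the start of the episode above 0.015 m).
It fails at once if the bottle, jar or beaker is moved more than 20 mm (distance of any of bottle, jar, beaker from where it was at the start of the episode above 0.02 m).
It also fails if it takes over 48 s, if anything falls off the work surface, if the arm or the gripper's body presses on something with over 40 N, if the wrist force passes 120 N, or if a joint passes its speed limit or range.

### The arm

A 6-joint arm with a two-finger parallel gripper is mounted at the origin on the work surface. World frame = base frame: x ahead of the robot, y to its left, z up, the work surface at z = 0. Lengths are in m, angles in rad, forces in N, time in s.
With the tool pointing down it reaches from about 0.4 to 0.825 m from the base axis. Payload 7 kg.
Tool frame: the origin (TCP) lies at the very end of the fingers, on their centre line; the grasp point (between the pads) lies 19 mm behind it (arm.pinch_z is the z of the grasp point in the tool frame, in m); z points along the fingers, y is the direction in which the jaws open and shut (so a half turn about z gives the same grasp; the last joint's range is limited). The gripper opens to 88 mm and grips with 3 to 60 N. Pads are 19 mm wide; open, the fingers measure 130 mm over their backs; the gripper's body (78 mm by 193 mm) begins 47 mm behind the grasp point.
Start: joints at [-0.935, 0.359, 0.012, 0, -1.224, -0.288], TCP at [0.23, -0.635, 0.227] pointing down, gripper open.
Joint ranges: [-3.07, 3.07], [-1.43, 2.12], [-1.02, 1.25], [-3.03, 1.67], [-3.05, -0], [-3.03, 3.03]. Speed limits (rad/s): [2.39, 2.39, 3.01, 3.14, 3.14, 3.14].

### API

Orientations are given as [roll, pitch, yaw] about the fixed x, y, z axes, in that order (R = Rz(yaw) Ry(pitch) Rx(roll)).
In Python, from station import arm gives the robot as it stands.
- The arm moves only by the tool drive_tool, never from a script. Its argument "targets" is a list of rows, each a list of 6 numbers: the shift along the world's x, y, z in units of 0.04 m (1.0 is 0.04 m), then the turn, a rotation vector about the world's x, y, z in units of 6 degrees (1.0 is 6 degrees). In form: [[x, y, z, wx, wy, wz], ...]. A call has 1 to 5 rows; each row shifts and turns the commanded pose from where the row before left it; what a row does not reach is not made up. A row lasts 1/8 s, in which the tool goes at most 62.5 mm and 10.7 degrees, less where a joint would pass 70% of its speed; a pose out of reach is approached as far as the arm can. A call with a number of a shift or a turn outside -1 to 1 is refused whole. A call with a gripper value outside its range is refused whole. "claw" is the opening, from 0 (shut) to 1 (fully open), set as the call begins (left out, the last holds). The fingers move at their own pace and stop on an object; "newtons" is the grip in N (left out, the last holds). Time passes only in rows, so rows that do not move let the fingers close. It gives the time, the measured TCP pose, the force and the opening at its end, in the units of the state.
- arm.get_state(): the state, without advancing time (a new reading comes with each control period).
- arm.grab_frame(name): name is "side" or "top" or "wrist"; returns (picture, depth): 420x560x3 uint8, red, green, blue; 420x560 float32, m along the optical axis (not along the pixel's ray), 0 where there is no reading.
- arm.get_calibration(name): a dict with "mtx" (3x3 intrinsics, pixels), "origin" and "rotation" of the camera in the world. Camera axes: x right, y up, looking along -z (the intrinsics and any distortion apply to the point x, -y, -z); pixel columns grow to the right and rows downward; lengths in m; the calibration is good to about 2 mm. The wrist camera is an equidistant fisheye: a pixel r from the principal point sees the ray r / f radians off the axis. A picture is of the moment at which its call begins: read the wrist's pose just before it. get_calibration takes no time and is no camera call; for the wrist camera it gives the pose at the moment of the call.
- arm.job_done(): hands the job in, once; it reports no verdict.
Trained networks look in the newest picture that a camera, given by its name, has taken for a name from the list of things; names that differ only in an ending like _2 or _b are one class to them, and where a whole thing is asked for, a point or a joint stands for the part that bears it (a point fixed in the world has none). Each returns a list of dicts, best first, with "score" (0 to 1); they miss things now and then, are a little off and sometimes report something else, mostly with a low value. They report only what shows in the picture. A call takes as long as a camera call. They do not tell look-alikes from the thing itself.
- arm.search_frame(target, camera): "point" ([x, y, z] in m, in the coordinates of the camera as it stood for that picture, good to about 4 mm: the middle of the surface that is visible of it).
- arm.cut_out(target, camera): "pixels" (420x560 bool, what is visible of it).
- arm.landmark_of(target, camera): "point" ([x, y, z] in m, in the coordinates of the camera as it stood for that picture, good to about 4 mm: a listed point, or the origin of a listed thing).
The state is a dict: "t": time; "q": joint angles; "qd": joint speeds; "joint_efforts": joint torques, N m; "eef_pos": TCP position; "ee_rot": TCP orientation; "force": force on the tool from outside, world axes, zero at the start; "moment": the same for the moment, N m; "width": finger opening in m.
Only numpy, scipy, OpenCV 4.12 (cv2) and the standard library are available. Lean on these libraries where they do the work, as an engineer would, in place of code of your own. Each camera call takes 0.05 s, during which the arm holds its last target. There are 200 camera calls.

## Working session

There is one attempt and no reset: what is moved stays moved. The work goes in short steps, Python scripts to look and compute and a tool call to move; the robot and the scene stay as the last step left them, time stands still between calls to the robot, and variables do not carry over. Pictures are saved under pics/ and viewed, about 8 in all and at most 12, crops included, and the job is handed in when it is done.

Besides the shell and the picture viewer there is one more tool, called as a command line: name --pt "numbers of a row" for each row, then --argument value for the rest. drive_tool: Moves the arm, as the interface text tells. Shifts and turns lie within -1 to 1; 1 stands for 0.04 m of shift or 6 degrees of turn. Its arguments: {"type":"object","properties":{"targets":{"type":"array"},"claw":{"type":"number"},"newtons":{"type":"number"}},"required":["targets"]}

```bash
mkdir -p pics; ls; cat > h.py <<'E'
import numpy as np, cv2
from station import arm
from scipy.spatial.transform import Rotation as R
def toW(p,cam,c=None):
    c=c or arm.get_calibration(cam); return np.array(c["origin"])+np.array(c["rotation"])@np.array(p)
def cloud(cam,depth,c=None):
    c=c or arm.get_calibration(cam); K=np.array(c["mtx"]); v,u=np.mgrid[0:420,0:560]
    P=np.stack([(u-K[0,2])/K[0,0]*depth,-(v-K[1,2])/K[1,1]*depth,-depth],-1)
    return P@np.array(c["rotation"]).T+np.array(c["origin"])
def save(n,im): cv2.imwrite("pics/"+n,im[:,:,::-1])
E
python3 - <<'E'
from h import *
a,da=arm.grab_frame("top"); 
b,db=arm.grab_frame("side")
np.savez("f0.npz",a=a,da=da,b=b,db=db)
save("top0.png",a);save("side0.png",b)
for cam in ("top","side"):
  c=arm.get_calibration(cam);print(cam,np.round(c["origin"],3),{k:v for k,v in c.items() if k not in("origin","rotation")})
  for n in ["holder","holder_edge","warmer","warmer_top","spatula","spatula_tip","spatula_grip","tray","dish_a","bottle","jar","beaker"]:
    print(n,[(round(d["score"],2),np.round(toW(d["point"],cam,c),3).tolist()) for d in arm.landmark_of(n,cam)])
print(arm.get_state()["t"],arm.pinch_z,arm.get_state()["ee_rot"])
E
```

```text
pics
top [0.492 0.037 1.184] {'mtx': array([[398.83608377,   0.        , 290.37674637],
       [  0.        , 398.83608377, 209.63771336],
       [  0.        ,   0.        ,   1.        ]])}
holder [(0.73, [2.405, 1.95, 3.097]), (0.67, [2.289, 1.833, 2.981])]
holder_edge [(0.66, [2.399, 1.944, 3.091]), (0.58, [2.279, 1.823, 2.971])]
warmer [(0.85, [2.341, 1.886, 3.033])]
warmer_top [(0.8, [2.269, 1.813, 2.961])]
spatula []
spatula_tip [(0.65, [2.385, 1.93, 3.077]), (0.33, [2.294, 1.838, 2.985]), (0.28, [2.272, 1.816, 2.964]), (0.18, [2.379, 1.923, 3.071])]
spatula_grip [(0.88, [2.35, 1.895, 3.042])]
tray [(0.8, [2.371, 1.916, 3.063])]
dish_a [(0.86, [2.257, 1.801, 2.948]), (0.73, [2.239, 1.784, 2.931]), (0.3, [2.278, 1.823, 2.97])]
bottle [(0.64, [2.285, 1.83, 2.977])]
jar [(0.61, [2.292, 1.837, 2.984])]
beaker [(0.86, [2.28, 1.825, 2.972]), (0.24, [2.281, 1.826, 2.973])]
side [0.003 0.923 0.727] {'mtx': array([[504.22796817,   0.        , 277.26062207],
       [  0.        , 504.22796817, 208.00252359],
       [  0.        ,   0.        ,   1.        ]])}
holder [(0.86, [3.422, 4.341, 4.146]), (0.73, [2.695, 3.615, 3.419]), (0.67, [3.411, 4.331, 4.135])]
holder_edge [(0.78, [3.491, 4.411, 4.215]), (0.64, [3.375, 4.295, 4.099]), (0.27, [2.79, 3.709, 3.514])]
warmer [(0.81, [3.239, 4.159, 3.963])]
warmer_top [(0.74, [3.172, 4.091, 3.896])]
spatula []
spatula_tip [(0.88, [4.092, 5.011, 4.816]), (0.39, [2.317, 3.236, 3.04])]
spatula_grip [(0.83, [4.149, 5.068, 4.872])]
tray [(0.74, [4.122, 5.042, 4.846]), (0.36, [2.396, 3.316, 3.12])]
dish_a [(0.78, [2.798, 3.718, 3.522]), (0.61, [2.801, 3.721, 3.525])]
bottle [(0.56, [2.694, 3.613, 3.418]), (0.39, [2.317, 3.237, 3.041])]
jar [(0.62, [2.313, 3.232, 3.037])]
beaker [(0.87, [2.391, 3.31, 3.114])]
1.3 -0.0188 [ 3.14152450e+00  2.04925477e-05 -2.79383209e+00]
```

```bash
sed -i 's/^def toW/def rot(c):\n    r=np.array(c["rotation"]); return r if r.shape==(3,3) else R.from_euler("xyz",r).as_matrix()\ndef toW/; s/np.array(c\["rotation"\])@/rot(c)@/; s/P@np.array(c\["rotation"\]).T/P@rot(c).T/' h.py
python3 - <<'E'
from h import *
f=np.load("f0.npz")
for cam,k in (("top","da"),("side","db")):
  c=arm.get_calibration(cam);print(cam,c["rotation"])
  W=cloud(cam,f[k],c); print(np.round([W[210,280],W[400,100],W[100,500]],3))
E
python3 - <<'E'
from h import *
arm.grab_frame("top"); arm.grab_frame("side")
for cam in ("top","side"):
  c=arm.get_calibration(cam); K=np.array(c["mtx"])
  for n in ["holder","holder_edge","warmer_top","spatula","spatula_tip","spatula_grip","tray"]:
    for d in arm.landmark_of(n,cam):
      p=d["point"]; print(n,round(d["score"],2),np.round(toW(p,cam,c),3).tolist(),[round(K[0,2]-K[0,0]*p[0]/p[2]),round(K[1,2]+K[1,1]*p[1]/p[2])])
E
```

```text
top [ 0.11769768 -0.00187908 -1.56610507]
[[ 0.625  0.065  0.05 ]
 [ 0.088  0.57   0.002]
 [ 1.282 -1.019 -0.745]]
side [ 1.0213105  -0.00973219 -2.54026109]
[[0.613 0.01  0.049]
 [0.505 0.658 0.075]
 [0.148 0.074 0.455]]
holder 0.58 [0.624, -0.039, 0.052] [317, 210]
holder 0.58 [0.844, 0.018, -0.002] [296, 141]
holder_edge 0.73 [0.627, -0.076, 0.06] [330, 209]
holder_edge 0.68 [0.864, 0.045, 0.002] [288, 134]
warmer_top 0.83 [0.596, 0.058, 0.051] [282, 220]
spatula_tip 0.89 [0.563, -0.305, 0.0] [405, 233]
spatula_grip 0.93 [0.432, -0.354, 0.014] [425, 278]
tray 0.78 [0.463, -0.337, 0.003] [417, 268]
tray 0.33 [0.437, -0.354, 0.015] [424, 277]
holder 0.77 [0.624, -0.038, 0.048] [287, 201]
holder 0.71 [0.841, 0.013, -0.002] [212, 201]
holder_edge 0.8 [0.866, 0.038, 0.006] [200, 200]
holder_edge 0.59 [0.627, -0.079, 0.054] [294, 193]
spatula 0.9 [0.465, -0.335, 0.0] [387, 189]
spatula 0.6 [0.562, -0.308, 0.002] [354, 183]
spatula 0.2 [0.588, 0.213, 0.048] [238, 252]
spatula_tip 0.89 [0.563, -0.308, 0.001] [353, 183]
spatula_grip 0.68 [0.438, -0.357, 0.017] [399, 184]
spatula_grip 0.5 [0.461, -0.339, 0.002] [389, 189]
spatula_grip 0.42 [0.549, 0.438, 0.001] [183, 335]
tray 0.69 [0.463, -0.337, 0.002] [388, 189]
```

View pics/top0.png

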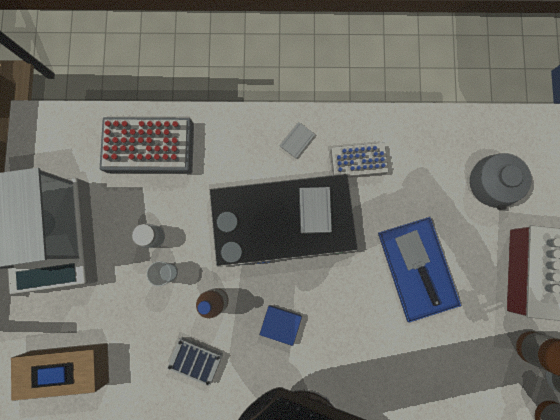

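View pics/side0.png

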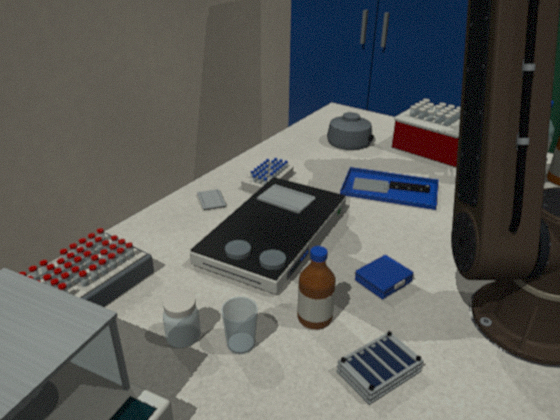

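```bash
python3 - <<'E'
from h import *
f=np.load("f0.npz")
def rect(P,n):
    r=cv2.minAreaRect((P[:,:2]*1000).astype(np.float32)); print(n,len(P),"c",np.round(r[0],1),"size",np.round(r[1],1),"ang",round(r[2],2),"z",np.round(np.percentile(P[:,2],[5,50,95]),4))
for cam,k in (("top","da"),("side","db")):
  W=cloud(cam,f[k]);x,y,z=W[...,0],W[...,1],W[...,2]
  m=(x>.45)&(x<.76)&(y>-.2)&(y<.3)&(z>.04); rect(W[m&(z<.0562)],cam+" warmer")
  m=(abs(x-.624)<.09)&(abs(y+.038)<.11)&(z>.0572)&(z<.07); m=cv2.morphologyEx(m.astype(np.uint8),cv2.MORPH_OPEN,np.ones((3,3)))>0
  rect(W[m],cam+" holder"); Hm=W[m]
  t=(x>.3)&(x<.62)&(y>-.5)&(y<-.2); rect(W[t&(z>.008)&(z<.03)],cam+" tray+handle")
  print(np.round(np.median(W[t&(z<.008)],0),4))
img=f["a"].astype(int);W=cloud("top",f["da"])
x,y=W[...,0],W[...,1];t=(x>.3)&(x<.65)&(y>-.5)&(y<-.18)
blue=t&(img[...,2]>img[...,0]+40); rect(W[blue],"blue")
hsv=cv2.cvtColor(f["a"],cv2.COLOR_RGB2HSV)
ins=cv2.erode(cv2.fillPoly(np.zeros((420,560),np.uint8),[cv2.convexHull(np.argwhere(blue)[:,::-1].astype(np.int32))],1),np.ones((5,5)))>0
bl=ins&~blue&(img.sum(2)>240); hd=ins&(img.max(2)<60)
rect(W[bl],"blade"); rect(W[hd],"handle")
for n,(r0,c0,w,h) in {"a":(180,280,100,75),"b":(212,365,100,105)}.items(): pass
A=cv2.resize(f["a"][170:250,280:400],(720,480),interpolation=3)
save("crop_holder.png",A)
E
```

```text
top warmer 8984 c [616.6  24.2] size [251.3 476.3] ang 7.04 z [0.0461 0.0503 0.0539]
top holder 1343 c [626.3 -34.6] size [127.9  86. ] ang 1.98 z [0.059  0.0624 0.0658]
top tray+handle 928 c [ 468.2 -364.4] size [270.6 252. ] ang 17.24 z [0.0083 0.0156 0.0246]
[ 0.4588 -0.3457  0.0015]
side warmer 7036 c [615.3  25.4] size [253.8 478.6] ang 7.18 z [0.0436 0.0484 0.051 ]
side holder 861 c [623.9 -34.8] size [132.7  93.7] ang 1.7 z [0.0582 0.0605 0.0626]
side tray+handle 743 c [ 459.2 -340.2] size [270.7 172.1] ang 16.83 z [0.0085 0.0131 0.0221]
[ 4.451e-01 -3.254e-01 -1.000e-04]
blue 3745 c [ 460.2 -338.9] size [269.2 160.4] ang 17.43 z [-0.0005  0.0034  0.0147]
blade 871 c [ 516.7 -200.8] size [439.8 187. ] ang 72.87 z [0.0013 0.0051 0.0097]
handle 271 c [ 411.8 -363.4] size [114.4  18.5] ang 21.09 z [0.013  0.022  0.0256]
```

View pics/crop_holder.png

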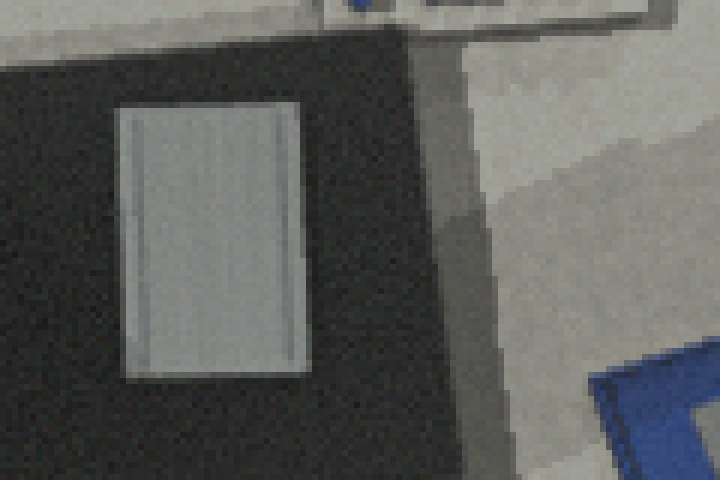

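Candidates for the holder in the top view: (316,210), 128 x 86 mm on the heated plate; (297,140), smaller and on the bench; and a rack at (196,360). The crop shows the plain back of the first one, with no pockets visible. Its size and place match, so that is the holder. The spatula is at (415,262) in the blue tray; the blue box at (281,325) and the blue-tube rack at (360,160) are not part of the job.

drive_tool --pt "0.74 1 0 0 0 0.18" --pt "0.74 1 0 0 0 0" --pt "0.74 1 0 0 0 0" --pt "0.74 1 -0.4 0 0 0" --pt "0.74 1 -0.5 0 0 0" --claw 0.55 --newtons 60

```text
t: 2.72
eef_pos: [0.3792, -0.4335, 0.1909]
ee_rot: [-3.14, 0.001, -2.775]
force: [1.2, -0.3, -0.6]
width: 0.049
```

drive_tool --pt "0.74 1 -0.6 0 0 0" --pt "0.74 1 -0.6 0 0 0" --pt "0 0 0 0 0 0"

```text
t: 3.1
eef_pos: [0.438, -0.3518, 0.1409]
ee_rot: [3.139, -0.002, -2.771]
force: [0.0, 0.4, 1.3]
width: 0.0483
```

```bash
python3 - <<'E'
from h import *
c=arm.get_calibration("wrist");a,d=arm.grab_frame("wrist"); save("w1.png",a)
for n in ("spatula_grip","spatula_tip","spatula","tray"):
  for q in arm.landmark_of(n,"wrist"): print(n,round(q["score"],2),np.round(toW(q["point"],"wrist",c),4))
s=arm.get_state();print(s["t"],s["eef_pos"],s["ee_rot"],s["force"],s["width"])
E
```

```text
spatula_grip 0.97 [ 0.4396 -0.3583  0.0121]
spatula_tip 0.89 [ 0.5605 -0.3066  0.0053]
spatula 0.74 [ 0.4695 -0.3396  0.0013]
tray 0.75 [ 0.4613 -0.3442  0.0006]
3.35 [ 0.43710644 -0.35550327  0.1432585 ] [-3.14068012e+00  7.59536045e-04 -2.77600541e+00] [0.36949769 0.03419663 0.08175033] 0.04854924465343625
```

drive_tool --pt "0 0 -1 0 0 0" --pt "0 0 -1 0 0 0" --pt "0 0 -1 0 0 0" --pt "0 0 -0.2 0 0 0" --pt "0 0 -0.2 0 0 0"

```text
t: 3.98
eef_pos: [0.4378, -0.3556, 0.0074]
ee_rot: [-3.14, 0.001, -2.776]
force: [0.8, 0.2, 0.3]
width: 0.0484
```

drive_tool --pt "0 0 0 0 0 0" --pt "0 0 0 0 0 0" --pt "0 0 0 0 0 0" --pt "0 0 0 0 0 0" --claw 0 --newtons 55

```text
t: 4.47
eef_pos: [0.4378, -0.3548, 0.0074]
ee_rot: [-3.141, 0.001, -2.775]
force: [-1.1, 0.3, 4.1]
width: 0.0177
```

drive_tool --pt "0 0 0.5 0 0 0" --pt "0 0 0.8 0 0 0" --pt "0 0 1 0 0 0" --pt "0 0 0.7 0 0 0" --pt "0 0 0 0 0 0"

```text
t: 5.1
eef_pos: [0.4385, -0.355, 0.129]
ee_rot: [-3.138, 0.003, -2.775]
force: [0.5, 0.2, -1.2]
width: 0.0175
```

drive_tool --pt "0.41 0.22 0 0 0 0.98" --pt "0.41 0.22 0 0 0 0.98" --pt "0.41 0.22 0 0 0 0.98" --pt "0.41 0.22 0 0 0 0.98" --pt "0.41 0.22 0 0 0 0.98"

```text
t: 5.72
eef_pos: [0.5189, -0.3098, 0.1251]
ee_rot: [3.139, -0.001, -2.259]
force: [-0.6, -0.1, -1.3]
width: 0.0175
```

drive_tool --pt "0.41 0.22 0 0 0 0.98" --pt "0.41 0.22 0 0 0 0.98" --pt "0.41 0.22 0 0 0 0.98" --pt "0.41 0.22 0 0 0 0.98" --pt "0.41 0.22 0 0 0 0.98"

```text
t: 6.35
eef_pos: [0.6009, -0.2659, 0.1249]
ee_rot: [3.139, 0.0, -1.746]
force: [0.3, 0.3, -1.4]
width: 0.0175
```

drive_tool --pt "0.41 0.22 0 0 0 0.98" --pt "0.41 0.22 0 0 0 0.98" --pt "0 0 0 0 0 0" --pt "0 0 0 0 0 0"

```text
t: 6.85
eef_pos: [0.6331, -0.2489, 0.1254]
ee_rot: [3.14, 0.001, -1.545]
force: [-0.2, 0.8, -1.0]
width: 0.0174
```

```bash
cat > look.py <<'E'
from h import *
import sys
tag=sys.argv[1]; names=sys.argv[2].split(","); 
for cam in sys.argv[3].split(","):
  s=arm.get_state();c=arm.get_calibration(cam);a,d=arm.grab_frame(cam); save(tag+cam+".png",a); np.savez(tag+cam+".npz",a=a,d=d)
  for n in names:
    for q in arm.landmark_of(n,cam)[:2]: print(cam,n,round(q["score"],2),np.round(toW(q["point"],cam,c),4))
print(s["t"],s["eef_pos"],s["ee_rot"],s["force"],s["width"])
E
python3 look.py l1 spatula_tip,spatula_grip,holder_edge top,side,wrist
```

```text
top holder_edge 0.79 [8.651e-01 4.390e-02 3.000e-04]
top holder_edge 0.42 [0.5912 0.2142 0.0484]
side spatula_tip 0.7 [ 0.6285 -0.1166  0.1191]
side spatula_grip 0.64 [ 0.6353 -0.2504  0.1319]
side holder_edge 0.79 [ 0.6268 -0.0768  0.0529]
side holder_edge 0.6 [0.8619 0.0368 0.0037]
wrist spatula_grip 0.71 [ 0.6367 -0.2524  0.1308]
wrist holder_edge 0.28 [ 0.6345 -0.2139  0.1199]
7.25 [ 0.63391205 -0.24916544  0.12674766] [-3.14130128e+00 -2.92069688e-05 -1.54390381e+00] [ 0.11591034  0.15062016 -0.61446394] 0.01701845714844872
```

```bash
python3 - <<'E'
from h import *
for cam in("top","side"):
  f=np.load("l1%s.npz"%cam);W=cloud(cam,f["d"]);P=W[(abs(W[...,0]-.63)<.045)&(W[...,1]>-.225)&(W[...,1]<-.09)&(abs(W[...,2]-.12)<.02)]
  print(cam,len(P))
  if len(P)>50:
    r=cv2.minAreaRect((P[:,:2]*1000).astype(np.float32));print(r)
    A=np.c_[P[:,:2]-[.63,-.16],np.ones(len(P))];print(np.linalg.lstsq(A,P[:,2],rcond=None)[0], P[:,1].max())
f=np.load("l1side.npz")["a"]; save("c1.png",cv2.resize(f[90:260,200:440],(720,510),interpolation=3))
E
```

```text
top 230
((627.1183471679688, -205.18101501464844), (34.411041259765625, 57.79277801513672), 87.57949829101562)
[ 0.01474466 -0.19651655  0.11608707] -0.18770331061264753
side 476
((630.491943359375, -167.22293090820312), (73.56282043457031, 113.11981201171875), 2.340561866760254)
[-0.00277036 -0.03701006  0.12288393] -0.11106725423656028
```

View pics/c1.png

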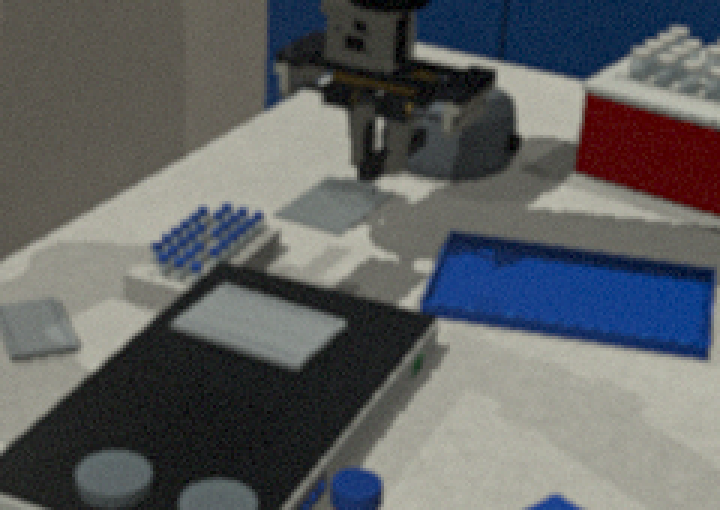

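The blade is square to the holder edge with the tip sagging about 2°, which suits sliding it under. Next I lower it to touch the plate in front of the holder.

drive_tool --pt "0 0 -0.8 0 0 0" --pt "0 0 -0.65 0 0 0" --pt "0 0 -0.1 0 0 0" --pt "0 0 0 0 0 0" --pt "0 0 0 0 0 0"

```text
t: 8.07
eef_pos: [0.6349, -0.2492, 0.066]
ee_rot: [-3.14, -0.001, -1.543]
force: [0.3, -0.3, -0.7]
width: 0.0177
```

drive_tool --pt "0 0 -0.05 0 0 0" --pt "0 0 0 0 0 0" --pt "0 0 0 0 0 0"

```text
t: 8.45
eef_pos: [0.6341, -0.249, 0.0628]
ee_rot: [-3.141, -0.0, -1.543]
force: [-0.1, 0.3, -1.3]
width: 0.0176
```

drive_tool --pt "0 0 -0.05 0 0 0" --pt "0 0 0 0 0 0" --pt "0 0 0 0 0 0"

```text
t: 8.82
eef_pos: [0.634, -0.249, 0.0605]
ee_rot: [3.141, -0.0, -1.543]
force: [0.4, 0.7, -1.6]
width: 0.0175
```

drive_tool --pt "0 0 -0.04 0 0 0" --pt "0 0 0 0 0 0" --pt "0 0 0 0 0 0"

```text
t: 9.2
eef_pos: [0.6341, -0.249, 0.0589]
ee_rot: [-3.142, -0.0, -1.543]
force: [0.5, -0.3, -1.6]
width: 0.0176
```

drive_tool --pt "0 0 -0.04 0 0 0" --pt "0 0 0 0 0 0" --pt "0 0 0 0 0 0"

```text
t: 9.57
eef_pos: [0.634, -0.249, 0.0573]
ee_rot: [3.141, 0.0, -1.543]
force: [-0.4, -0.7, -1.5]
width: 0.0177
```

drive_tool --pt "0 0 -0.04 0 0 0" --pt "0 0 0 0 0 0" --pt "0 0 0 0 0 0"

```text
t: 9.95
eef_pos: [0.634, -0.249, 0.0557]
ee_rot: [3.142, 0.0, -1.543]
force: [0.9, -0.0, -1.4]
width: 0.0176
```

```bash
python3 look.py l2 spatula_tip,spatula_grip,holder_edge side; python3 - <<'E'
from h import *
f=np.load("l2side.npz");W=cloud("side",f["d"]);x,y,z=W[...,0],W[...,1],W[...,2]
P=W[(abs(x-.632)<.03)&(y>-.21)&(y<-.13)&(z>.03)&(z<.08)]
A=np.c_[P[:,:2]-[.63,-.12],np.ones(len(P))];print(len(P),np.linalg.lstsq(A,P[:,2],rcond=None)[0])
P=W[(abs(x-.55)<.02)&(abs(y+.03)<.06)];print("plate",np.median(P[:,2]))
for y0 in np.arange(-.14,-.06,.006):
  P=W[(abs(x-.628)<.025)&(abs(y-y0)<.003)];print(round(y0,3),len(P),np.round(np.median(P[:,2]),4))
save("c2.png",cv2.resize(f["a"][160:260,250:400],(750,500),interpolation=3))
print(arm.get_state()["moment"])
E
```

```text
side spatula_tip 0.59 [ 0.6293 -0.1151  0.0482]
side spatula_tip 0.51 [ 0.6274 -0.0416  0.0519]
side spatula_grip 0.73 [ 0.6365 -0.251   0.0626]
side holder_edge 0.88 [ 0.627  -0.0784  0.0577]
side holder_edge 0.71 [0.5981 0.0553 0.0023]
9.95 [ 0.63403509 -0.24897926  0.05573821] [ 3.14155264e+00  3.49402484e-06 -1.54345839e+00] [ 0.85304294 -0.03711816 -1.41595962] 0.01764198729786101
296 [-0.00988833 -0.01640522  0.05091645]
plate 0.4748631538741901
-0.14 21 0.0519
-0.134 24 0.0524
-0.128 20 0.0514
-0.122 28 0.051
-0.116 30 0.0498
-0.11 28 0.0499
-0.104 37 0.0499
-0.098 20 0.2213
-0.092 5 0.3999
-0.086 6 0.4019
-0.08 19 0.403
-0.074 32 0.0615
-0.068 27 0.0617
-0.062 38 0.0614
[0.00948524 0.08781513 0.02649643]
```

View pics/c2.png

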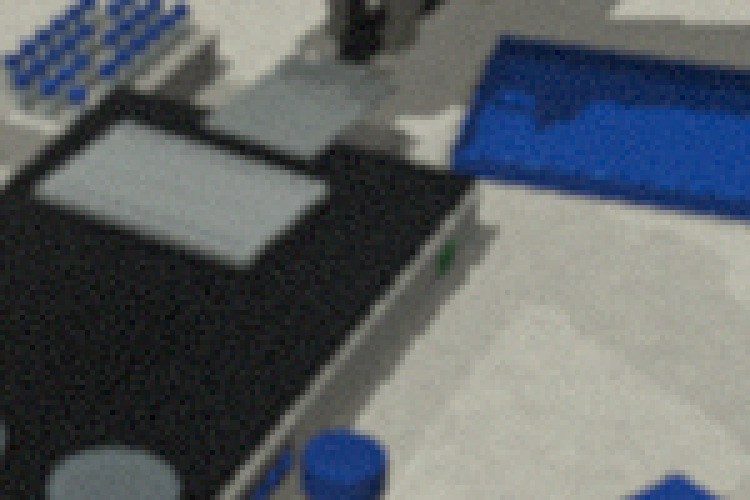

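The blade lies on the plate: its top is about 1.5 mm above the plate and 36 mm from the holder edge. Now I slide it in about 25 mm.

drive_tool --pt "-0.01 0.3 0 0 0 0" --pt "-0.01 0.3 0 0 0 0" --pt "-0.01 0.3 0 0 0 0" --pt "-0.01 0.2 0 0 0 0" --pt "0 0 0 0 0 0"

```text
t: 10.78
eef_pos: [0.6325, -0.2041, 0.0559]
ee_rot: [-3.141, 0.0, -1.542]
force: [-0.3, -0.1, -0.7]
width: 0.0175
```

drive_tool --pt "-0.01 0.22 0 0 0 0" --pt "-0.01 0.22 0 0 0 0" --pt "0 0 0 0 0 0" --pt "0 0 0 0 0 0"

```text
t: 11.28
eef_pos: [0.6317, -0.1874, 0.0558]
ee_rot: [-3.142, -0.0, -1.543]
force: [0.5, -1.7, -1.0]
width: 0.0174
```

```bash
cat > hold.py <<'E'
from h import *
import sys
f=np.load(sys.argv[1]+"side.npz");W=cloud("side",f["d"]);x,y,z=W[...,0],W[...,1],W[...,2]
m=(x>.54)&(x<.72)&(y>-.11)&(y<.16)&(z>.0572)&(z<.16)&(f["a"].min(2)>70)
m=cv2.morphologyEx(m.astype(np.uint8),cv2.MORPH_OPEN,np.ones((3,3)))>0
P=W[m];print(cv2.minAreaRect((P[:,:2]*1000).astype(np.float32)),np.round(np.percentile(P[:,2],[2,50,98]),4), "y",np.round(np.percentile(P[:,1],[1,99]),4))
E
python3 look.py l3 holder,holder_edge side; python3 hold.py l3
```

```text
side holder 0.88 [8.429e-01 1.300e-02 3.000e-04]
side holder 0.85 [ 0.6278 -0.0402  0.0503]
side holder_edge 0.92 [ 0.629  -0.0771  0.0524]
side holder_edge 0.69 [0.8624 0.036  0.0056]
11.275 [ 0.63167714 -0.18735816  0.05580488] [-3.14154890e+00 -6.07399247e-05 -1.54325269e+00] [ 0.46619337 -1.66696266 -0.97758594] 0.01739366989257628
((624.3281860351562, -36.17313766479492), (131.39073181152344, 94.81477355957031), 2.1453475952148438) [0.0577 0.0605 0.0634] y [-0.0778  0.0095]
```

The holder hasn't moved and the blade is under it. Next I lift in an arc about the far edge, with the blade kept flat.

drive_tool --pt "0 0 0.12 0 0 0" --pt "0 0.03 0.12 0 0 0" --pt "0 0.06 0.23 0 0 0" --pt "0 0.09 0.17 0 0 0" --pt "0 0.09 0.17 0 0 0"

```text
t: 12.05
eef_pos: [0.6317, -0.1763, 0.0889]
ee_rot: [-3.141, -0.0, -1.543]
force: [-0.4, -0.5, -1.7]
width: 0.0176
```

```bash
python3 look.py l4 spatula_tip,holder side; python3 hold.py l4;  python3 - <<'E'
from h import *
f=np.load("l4side.npz"); save("c4.png",cv2.resize(f["a"][110:260,220:400],(720,600),interpolation=3))
E
```

```text
side spatula_tip 0.59 [ 0.6264 -0.044   0.0833]
side spatula_tip 0.28 [ 0.6269 -0.0617  0.0968]
side holder 0.6 [ 0.626  -0.0343  0.0713]
side holder 0.56 [ 0.8393  0.0141 -0.0048]
12.05 [ 0.63170853 -0.17626923  0.08890768] [-3.14120271e+00 -2.89884545e-05 -1.54331704e+00] [-0.36917718 -0.4841312  -1.67874465] 0.017627605397473826
((625.2647705078125, -47.16285705566406), (131.8476104736328, 125.96913146972656), 0.9880843758583069) [0.0587 0.0812 0.1012] y [-0.1063  0.0135]
```

View pics/c4.png

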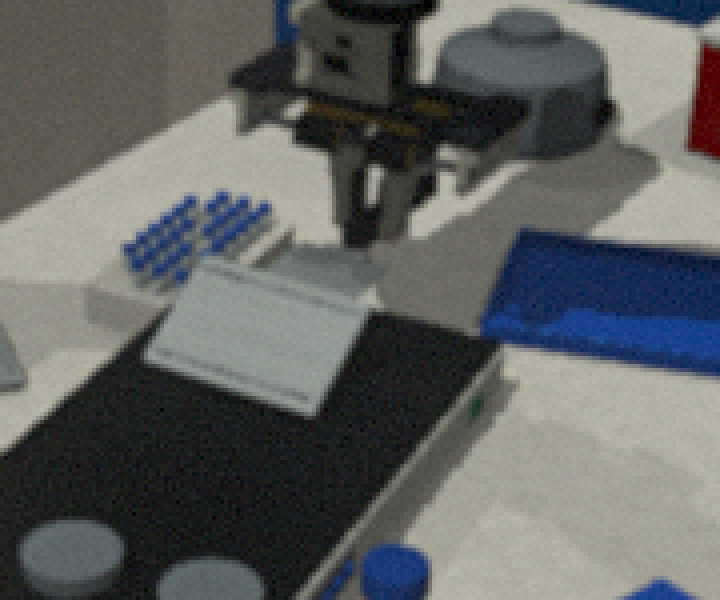

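The holder is up about 30° and pivots on its far edge without sliding. I'll continue along the arc.

drive_tool --pt "0 0.12 0.14 0 0 0" --pt "0 0.14 0.135 0 0 0" --pt "0 0.16 0.11 0 0 0" --pt "0 0.165 0.09 0 0 0" --pt "0 0 0 0 0 0"

```text
t: 12.82
eef_pos: [0.632, -0.1526, 0.1077]
ee_rot: [-3.141, 0.0, -1.543]
force: [0.9, -0.1, -1.2]
width: 0.0172
```

```bash
python3 look.py l5 spatula_tip,holder side; python3 hold.py l5
```

```text
side spatula_tip 0.74 [0.6007 0.0514 0.0513]
side spatula_tip 0.7 [ 0.6278 -0.0189  0.102 ]
side holder 0.74 [ 0.6228 -0.0189  0.0848]
side holder 0.72 [ 8.415e-01  1.110e-02 -8.000e-04]
12.825 [ 0.63201183 -0.15255093  0.10771294] [-3.14064913e+00  7.72856455e-07 -1.54265679e+00] [ 0.90109671 -0.09393907 -1.22601671] 0.017241158683504166
((624.8436889648438, -47.00245666503906), (131.81393432617188, 127.94375610351562), 1.9314454793930054) [0.0599 0.0979 0.1253] y [-0.1057  0.0152]
```

drive_tool --pt "0 0.18 0.06 0 0 0" --pt "0 0.18 0.04 0 0 0" --pt "0 0.19 0 0 0 0" --pt "0 0.19 0 0 0 0" --pt "0 0.15 0 0 0 0"

```text
t: 13.6
eef_pos: [0.6316, -0.1169, 0.1111]
ee_rot: [3.141, 0.0, -1.543]
force: [-0.2, -0.7, -1.5]
width: 0.0177
```

```bash
python3 look.py l6 spatula_tip,holder side; python3 hold.py l6
```

```text
side spatula_tip 0.89 [0.6261 0.0162 0.1025]
side holder 0.91 [ 0.8384  0.0138 -0.0019]
13.6 [ 0.63159366 -0.11686817  0.11110782] [ 3.14148768e+00  5.44278680e-05 -1.54308690e+00] [-0.20668881 -0.67097913 -1.52828867] 0.017713853861627462
((610.4674682617188, -23.197509765625), (146.14926147460938, 128.91258239746094), 76.41053009033203) [0.0602 0.1065 0.1346] y [-0.1044  0.0334]
```

drive_tool --pt "0 0.15 0 0 0 0" --pt "0 0.15 0 0 0 0" --pt "0 0.15 0 0 0 0" --pt "0 0 0 0 0 0" --pt "0 0 0 0 0 0"

```text
t: 14.38
eef_pos: [0.6317, -0.0995, 0.1112]
ee_rot: [-3.142, -0.0, -1.543]
force: [0.0, -0.0, -0.9]
width: 0.0178
```

```bash
python3 look.py l7 spatula_tip,holder side; python3 hold.py l7;  python3 - <<'E'
from h import *
f=np.load("l7side.npz"); save("c7.png",cv2.resize(f["a"][110:290,180:400],(733,600),interpolation=3))
E
```

```text
side spatula_tip 0.88 [0.6291 0.0334 0.1035]
side holder 0.88 [0.6197 0.0615 0.0636]
side holder 0.78 [ 0.8404  0.0119 -0.0011]
14.375 [ 0.63165217 -0.09952476  0.11119195] [-3.14156865e+00 -4.13662565e-05 -1.54321619e+00] [ 0.02705272 -0.04835862 -0.94562352] 0.017772425334850094
((628.0493774414062, -28.78429412841797), (72.08582305908203, 130.68739318847656), 1.2030810117721558) [0.1049 0.1073 0.1341] y [-0.0901  0.0341]
```

View pics/c7.png

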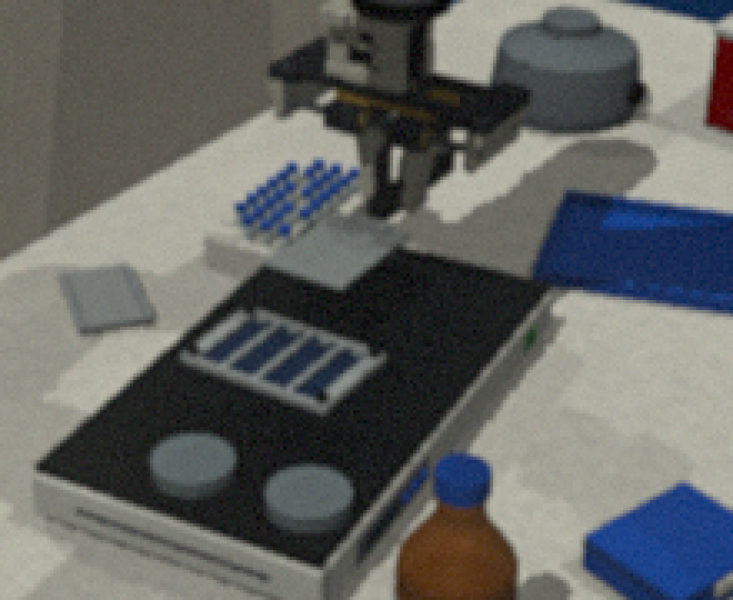

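The holder lies face up with its feet and pockets showing, clear of the dishes (crop pixels about 285,358). Now the spatula goes back.

drive_tool --pt "0 -0.6 0.2 0 0 0" --pt "0 -1 0.2 0 0 0" --pt "0 -1 0.1 0 0 0" --pt "-0.2 -0.6 0 0 0 -0.6" --pt "-0.4 -0.3 0 0 0 -0.98"

```text
t: 15.15
eef_pos: [0.6074, -0.2412, 0.1308]
ee_rot: [3.141, -0.0, -1.713]
force: [-0.4, -0.1, -2.0]
width: 0.0173
```

drive_tool --pt "-0.4 -0.27 0 0 0 -0.98" --pt "-0.4 -0.27 0 0 0 -0.98" --pt "-0.4 -0.27 0 0 0 -0.98" --pt "-0.4 -0.27 0 0 0 -0.98" --pt "-0.4 -0.27 0 0 0 -0.98"

```text
t: 15.78
eef_pos: [0.527, -0.2941, 0.1312]
ee_rot: [-3.141, 0.0, -2.226]
force: [0.6, -1.2, -1.5]
width: 0.0175
```

drive_tool --pt "-0.4 -0.27 0 0 0 -0.98" --pt "-0.4 -0.27 0 0 0 -0.98" --pt "-0.4 -0.27 0 0 0 -0.98" --pt "-0.4 -0.27 0 0 0 -0.98" --pt "-0.4 -0.27 0 0 0 -0.98"

```text
t: 16.4
eef_pos: [0.447, -0.348, 0.1313]
ee_rot: [-3.141, 0.0, -2.739]
force: [0.7, -0.1, -1.1]
width: 0.0175
```

drive_tool --pt "-0.2 0 0 0 0 -0.3" --pt "0 0 0 0 0 0" --pt "0 0 0 0 0 0"

```text
t: 16.77
eef_pos: [0.4402, -0.3474, 0.1313]
ee_rot: [-3.141, 0.0, -2.765]
force: [-0.4, 0.9, -1.0]
width: 0.0175
```

```bash
python3 look.py l8 spatula_tip,spatula_grip,tray side,top; python3 - <<'E'
from h import *
g=np.array(arm.get_state()["eef_pos"][:2]); u=np.array([np.cos(np.radians(21)),np.sin(np.radians(21))]);n=np.array([-u[1],u[0]])
for cam in("side","top"):
  W=cloud(cam,np.load("l8%s.npz"%cam)["d"]); a=(W[...,:2]-g)@u; b=(W[...,:2]-g)@n
  P=(a>.045)&(a<.15)&(abs(b)<.05)&(W[...,2]>.08)&(W[...,2]<.16)
  if P.sum()>50: print(cam,P.sum(),np.polyfit(a[P],W[...,2][P],1),"amax",np.percentile(a[P],99),"bmid",np.percentile(b[P],[1,99]))
E
```

```text
side spatula_tip 0.91 [ 0.5652 -0.2968  0.124 ]
side spatula_grip 0.86 [ 0.4391 -0.348   0.1389]
side tray 0.7 [ 0.4579 -0.3402  0.0007]
side tray 0.4 [0.5077 0.1997 0.0523]
16.975 [ 0.44005578 -0.34734295  0.1310883 ] [ 3.14158927e+00 -3.27078479e-05 -2.76554284e+00] [ 0.4356485   0.86536499 -1.44293294] 0.01775858385352725
side 334 [-0.00215095  0.12742928] amax 0.1313822969465677 bmid [-0.03340782  0.03909819]
```

drive_tool --pt "0 0 -1 0 0 0" --pt "0 0 -1 0 0 0" --pt "0 0 -0.7 0 0 0" --pt "0 0 -0.2 0 0 0" --pt "0 0 -0.1 0 0 0"

```text
t: 17.8
eef_pos: [0.44, -0.3478, 0.0114]
ee_rot: [-3.141, 0.0, -2.766]
force: [0.3, 0.6, -1.2]
width: 0.0177
```

drive_tool --pt "0 0 -0.03 0 0 0" --pt "0 0 0 0 0 0" --pt "0 0 0 0 0 0"

```text
t: 18.18
eef_pos: [0.4401, -0.3477, 0.0107]
ee_rot: [-3.141, 0.001, -2.766]
force: [-0.3, 0.1, -1.3]
width: 0.0179
```

drive_tool --pt "0 0 -0.03 0 0 0" --pt "0 0 0 0 0 0" --pt "0 0 0 0 0 0"

```text
t: 18.55
eef_pos: [0.4396, -0.3476, 0.0088]
ee_rot: [3.142, -0.0, -2.767]
force: [0.5, 0.6, -2.2]
width: 0.0177
```

drive_tool --pt "0 0 -0.03 0 0 0" --pt "0 0 0 0 0 0" --pt "0 0 0 0 0 0"

```text
t: 18.92
eef_pos: [0.4397, -0.3476, 0.0075]
ee_rot: [-3.142, 0.0, -2.767]
force: [0.4, -0.3, -1.3]
width: 0.0173
```

drive_tool --pt "0 0 -0.03 0 0 0" --pt "0 0 0 0 0 0" --pt "0 0 0 0 0 0"

```text
t: 19.3
eef_pos: [0.4397, -0.3476, 0.0073]
ee_rot: [-3.141, 0.0, -2.766]
force: [-2.1, 2.9, 8.6]
width: 0.0171
```

The spatula is on the tray floor (8.6 N up). Releasing now.

drive_tool --pt "0 0 0.02 0 0 0" --pt "0 0 0 0 0 0" --newtons 10

```text
t: 19.55
eef_pos: [0.4397, -0.3476, 0.0073]
ee_rot: [-3.141, 0.0, -2.766]
force: [0.0, 1.5, 3.7]
width: 0.0184
```

drive_tool --pt "0 0 0 0 0 0" --pt "0 0 0 0 0 0" --pt "0 0 0 0 0 0" --pt "0 0 0 0 0 0" --claw 0.5

```text
t: 20.05
eef_pos: [0.4396, -0.3476, 0.0071]
ee_rot: [3.142, -0.0, -2.767]
force: [0.5, 0.0, -1.2]
width: 0.0437
```

drive_tool --pt "0 0 0.5 0 0 0" --pt "0 0 1 0 0 0" --pt "0 0 1 0 0 0" --pt "0 0 1 0 0 0" --pt "0 0 0.5 0 0 0"

```text
t: 20.68
eef_pos: [0.4404, -0.348, 0.1697]
ee_rot: [-3.139, 0.002, -2.766]
force: [0.3, 0.9, -0.7]
width: 0.044
```

drive_tool --pt "-0.6 -1 0 0 0 0" --pt "-0.6 -1 0 0 0 0" --pt "-0.6 -1 0 0 0 0" --pt "-0.6 -1 0 0 0 0" --pt "0 0 0 0 0 0"

```text
t: 21.3
eef_pos: [0.3417, -0.5096, 0.1666]
ee_rot: [3.141, -0.001, -2.77]
force: [0.1, 0.3, -0.0]
width: 0.0437
```

```bash
python3 look.py l9 spatula_tip,spatula_grip,tray,holder,warmer_top,dish_a,bottle,jar,beaker top,side; python3 - <<'E'
from h import *
for cam in("side","top"):
  f=np.load("l9%s.npz"%cam); W=cloud(cam,f["d"]);x,y,z=W[...,0],W[...,1],W[...,2]
  for n,g,k,lo,hi in (("handle",(.439,-.348),(-.08,.025),-.012,.012),("blade",(.439,-.348),(.045,.13),-.03,.03)):
    u=np.array([np.cos(.372),np.sin(.372)]);a=(W[...,:2]-g)@u;b=(W[...,:2]-g)@[-u[1],u[0]]
    P=(a>k[0])&(a<k[1])&(abs(b)<hi*.6)&(z<.05);print(cam,n,P.sum(),np.polyfit(a[P],z[P],1),"z",np.median(z[P]))
  m=(x>.55)&(x<.69)&(y>.01)&(y<.11)&(z>.0572)&(z<.075);Q=W[m];print("holder",cv2.minAreaRect((Q[:,:2]*1000).astype(np.float32)),np.median(Q[:,2]))
a=np.load("l9top.npz")["a"];b=np.load("l9side.npz")["a"]
save("c9.png",np.vstack([cv2.resize(a[160:330,190:480],(512,300)),cv2.resize(b[130:370,130:540],(512,300))]))
E
```

```text
top spatula_tip 0.69 [ 0.5632 -0.2972  0.004 ]
top spatula_grip 0.98 [ 0.4363 -0.3434  0.0125]
top tray 0.81 [ 0.4608 -0.3361  0.0013]
top holder 0.64 [0.6208 0.0635 0.0616]
top holder 0.57 [8.437e-01 2.010e-02 1.000e-04]
top warmer_top 0.68 [0.5935 0.0591 0.0511]
top dish_a 0.81 [0.5037 0.1946 0.053 ]
top dish_a 0.67 [0.5903 0.2158 0.0503]
top bottle 0.92 [0.3678 0.2508 0.0004]
top jar 0.83 [ 0.5499  0.4382 -0.0016]
top beaker 0.65 [0.4481 0.3922 0.001 ]
side spatula_tip 0.6 [ 0.5633 -0.2991  0.0022]
side spatula_tip 0.5 [0.5043 0.1976 0.0507]
side spatula_grip 0.83 [ 0.4401 -0.3495  0.0126]
side tray 0.75 [ 4.623e-01 -3.389e-01 -3.000e-04]
side holder 0.75 [0.624  0.0584 0.0631]
side holder 0.73 [8.392e-01 1.460e-02 8.000e-04]
side warmer_top 0.8 [0.5993 0.0561 0.0538]
side dish_a 0.75 [0.5873 0.2115 0.0478]
side dish_a 0.59 [0.5059 0.2004 0.0533]
side bottle 0.95 [ 0.3666  0.2512 -0.0017]
side jar 0.73 [0.5483 0.4409 0.0017]
side beaker 0.75 [4.466e-01 3.888e-01 3.000e-04]
21.8 [ 0.34411774 -0.50710473  0.1673354 ] [-3.14139696e+00  1.33973176e-04 -2.76551890e+00] [0.27641481 0.13786094 0.64440023] 0.0441458368363681
side handle 110 [-0.00632106  0.01592605] z 0.01925978160296099
side blade 159 [0.00377562 0.00299095] z 0.0033306676296330773
holder ((620.9263305664062, 65.28874206542969), (121.62744140625, 84.28915405273438), 1.0534166097640991) 0.060070754788322134
top handle 165 [-0.00661687  0.02281215] z 0.022929621386554633
top blade 352 [0.00092275 0.00529876] z 0.005523638937568576
holder ((623.1732177734375, 64.99583435058594), (128.43136596679688, 85.14776611328125), 0.8444469571113586) 0.05838406150501496
```

View pics/c9.png

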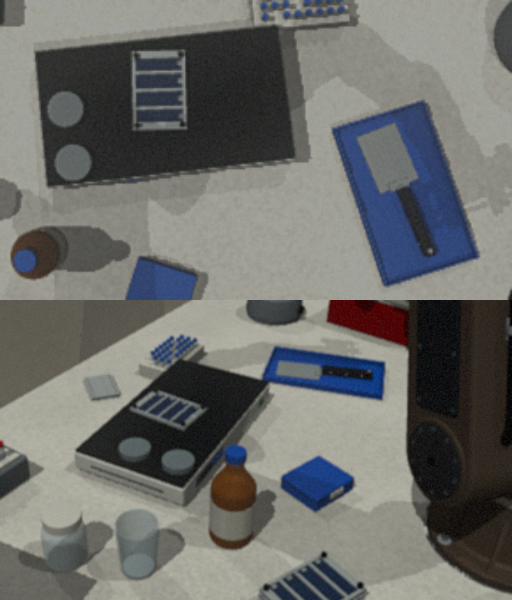

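Both cameras agree: the holder is face up and flat on the plate, the spatula is flat inside its tray, and the arm is clear. Handing in.

```bash
python3 -c "
from station import arm
print(arm.job_done())"
```

```text
the job is handed in; nothing more can be done
None
```

The holder now lies face up and flat on the heated plate, the spatula is back flat in its tray, and the job was handed in at about 22 s. I slid the blade about 25 mm under the near long edge and tipped the holder over its far edge. The gripper stayed well clear of it throughout.

- **Holder:** its centre is at about (0.622, 0.063), roughly 25 mm off the plate's middle line lengthways and within about 10 mm of its middle along the length. The depth readings put the face height at 0.058–0.062 m, consistent with lying flat on its back.
- **Spatula:** the blade is level within 0.4° and rests on the tray floor, inside the walls.
- **Everything else:** the final images show the dishes, bottle, jar and beaker standing where they were. I did not measure them against their start positions.

**Checks that disagreed:** the force reading never clearly showed the blade touching the plate, so I went by the depth image there. The two cameras differed by about 2–3 mm, within their stated accuracy. I made the hand-in without any verdict coming back.

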